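# Take a contact-plate sample from a marked spot on the lab desk

## Task

Take a surface sample at the blue ring on the desk with the contact-plate applicator: first put the stain bottle that stands on the ring back into the free hole of its white rack. Then lift the applicator straight out of its grey dock by the black handle and, holding it upright, press its plate gently and flat on the desk in the middle of the ring until the lower edge of the white bell has come down onto the green band (about 5 N); never bottom the spring, and as the plate is sterile let it touch nothing but that spot. Knock no bottle over, and finish while still holding the applicator pressed there: the contact time runs on after you.

Things in the scene. Friction and masses are not known exactly. Their poses are not given: they have to be found in the camera images.
- spot: the sampling spot: a flat blue ring label stuck on the desk top (0.5 mm thick, no obstacle), inner diameter 76 mm, outer 86 mm, with four short ticks outside it; origin at the ring's centre on the desk, z = 0
- rack: white bottle rack, a fixed block 58 x 213 x 24 mm (grey ends 27 mm high); its y axis runs along it; origin: centre of its underside on the desk. Four round through holes, 40 mm wide, 48 mm apart on its centre line at y = -72, -24, 24, 72 mm; bottles stand in them on the desk itself (z = 0). Three holes are taken, one is free
- rack_hole0 (a point): centre of rack hole 0 (rack y = -72 mm) at desk height
- rack_hole1 (a point): centre of rack hole 1 (rack y = -24 mm) at desk height
- rack_hole2 (a point): centre of rack hole 2 (rack y = 24 mm) at desk height
- rack_hole3 (a point): centre of rack hole 3 (rack y = 72 mm) at desk height
- stain_violet: brown dropper bottle, body 33 mm across up to 57 mm high, coloured neck and nozzle 20 mm across above that, 87 mm high in all, 70 g (varies); origin at the centre of its underside, z up. This one has a black neck and nozzle and a label with a violet stripe. Any one of the four bottles may be the one on the ring
- stain_iodine: brown dropper bottle, body 33 mm across up to 57 mm high, coloured neck and nozzle 20 mm across above that, 87 mm high in all, 70 g (varies); origin at the centre of its underside, z up. This one has a white neck and nozzle and a label with an orange-brown stripe
- decolor: brown dropper bottle, body 33 mm across up to 57 mm high, coloured neck and nozzle 20 mm across above that, 87 mm high in all, 70 g (varies); origin at the centre of its underside, z up. This one has a blue neck and nozzle
- stain_red: brown dropper bottle, body 33 mm across up to 57 mm high, coloured neck and nozzle 20 mm across above that, 87 mm high in all, 70 g (varies); origin at the centre of its underside, z up. This one has a red neck and nozzle
- dock: grey round cup fixed on the desk, 92 mm across, 33.5 mm high; origin: centre of its underside. The applicator stands in it: its bell's edge rests on a step 28 mm up inside the mouth (mouth 79 mm across, below the step 71 mm), the plate hangs inside, 6 mm clear of the floor. Lift it straight up by 30 mm to be clear
- applicator: contact-plate applicator like a round stamp, 180 g (varies): white bell 76 mm across, from 18 to 37 mm above the origin, neck 24 mm across, round ribbed black handle 36 mm across from 50 to 97 mm above the origin: hold it there, about 74 mm up. Origin: on its axis at the plate's face, spring free (10 mm above the desk while docked); z up the handle. Yaw does not matter
- spring_foot (a joint): travel of the sprung foot with the plate (m): 0 = free, plate face 18 mm below the bell's edge; grows as the plate is pushed up into the bell; 0.014 = bottomed. The spring gives 2 N at 0 and 0.5 N more per mm (5 N at 0.006). The bell's edge stands on the foot's white band at 0 to 0.003, green band 0.003 to 0.009, red band above 0.009
- plate_face (a point): centre of the plate's amber lower face, 56 mm across (dish 60 mm, foot 63 mm across), which goes on the spot
- immersion_oil: bystander: small brown dropper bottle with a black nozzle, 28 mm across, 70 mm high; origin at the centre of its underside
Mind the look-alikes: they are no part of the job. Leave any yellow look-alike of the decolor alone.

How it is judged:
On the way, in this order (a step that is already met when the one before it is completed fails the run):
1. all four stain bottles stand in the holes of the rack ((horizontal distance between stain_violet and rack_hole0 below 0.007 m or horizontal distance between stain_violet and rack_hole1 below 0.007 m or horizontal distance between stain_violet and rack_hole2 below 0.007 m or horizontal distance between stain_violet and rack_hole3 below 0.007 m) and (horizontal distance between stain_iodine and rack_hole0 below 0.007 m or horizontal distance between stain_iodine and rack_hole1 below 0.007 m or horizontal distance between stain_iodine and rack_hole2 below 0.007 m or horizontal distance between stain_iodine and rack_hole3 below 0.007 m) and (horizontal distance between decolor and rack_hole0 below 0.007 m or horizontal distance between decolor and rack_hole1 below 0.007 m or horizontal distance between decolor and rack_hole2 below 0.007 m or horizontal distance between decolor and rack_hole3 below 0.007 m) and (horizontal distance between stain_red and rack_hole0 below 0.007 m or horizontal distance between stain_red and rack_hole1 below 0.007 m or horizontal distance between stain_red and rack_hole2 below 0.007 m or horizontal distance between stain_red and rack_hole3 below 0.007 m) and height (world z) of each of stain_violet, stain_iodine, decolor, stain_red below 0.006 m and angle between each of stain_violet, stain_iodine, decolor, stain_red's own z axis and vertical below 0.2 rad), for 0.2 s.
2. the applicator is lifted out of its dock in the fingers (height (world z) of plate_face above 0.045 m and contact force between the fingers and applicator above 1 N), for 0.1 s.
3. the plate is pressed flat on the spot, the bell's edge on the green band (horizontal distance between plate_face and spot below 0.01 m and height (world z) of plate_face below 0.004 m and angle between applicator's own z axis and vertical below 0.06 rad and value of joint spring_foot between 0.003 and 0.009 m and contact force between the fingers and applicator above 1 N), for 0.3 s.
At the end, for the whole second after the job is handed in: the fingers hold the applicator still, its plate on the desk within 10 mm of the ring's centre, its axis within 0.06 rad of vertical, the spring compressed 3 to 9 mm (bell's edge on the green band); all four stain bottles stand upright on the desk, each within 7 mm of a rack hole's centre (all of step 1 and all of step 3 and linear speed of applicator below 0.01 m/s); the arm keeps its last pose, push and grip.
It fails at once if the sterile plate touches the desk or something else away from the spot (more than 25 mm off its centre) (horizontal distance between plate_face and spot above 0.025 m and (height (world z) of plate_face below 0.003 m or value of joint spring_foot above 0.002 m)).
It fails at once if the spring is bottomed (over 13 mm of its 14 mm) (value of joint spring_foot above 0.013 m).
It fails at once if a bottle is knocked over (leans more than 0.7 rad) (angle between any of stain_violet, stain_iodine, decolor, stain_red, immersion_oil's own z axis and vertical above 0.7 rad).
It also fails if it takes over 54 s, if anything falls off the work surface, if the arm or the gripper's body presses on something with over 40 N, if the wrist force passes 120 N, or if a joint passes its speed limit or range.

## Robot

A 6-joint arm with a two-finger parallel gripper is mounted at the origin on a cart in front of the work surface, level with it; the furniture and walls round the work are solid. World frame = base frame: x ahead of the robot, y to its left, z up, the work surface at z = 0. Lengths are in m, angles in rad, forces in N, time in s.
With the tool pointing down it reaches from about 0.275 to 0.825 m from the base axis. Payload 4.9 kg.
Tool frame: the origin (TCP) lies midway between the tips of the shut fingers; the grasp point (between the pads) lies 19 mm behind it (grip_point_offset is the distance from the TCP to the grasp point, in m); z points along the fingers, x is the direction in which the jaws open and shut, and the axes are right-handed (so a half turn about z gives the same grasp; the last joint's range is limited). The gripper opens to 85 mm and grips with 20 to 120 N. Pads are 22 mm wide; open, the fingers measure 114 mm over their backs; the gripper's body (76 mm by 85 mm) begins 54 mm behind the grasp point. The pads swing forward as they close: fully open they stand 13 mm farther back than shut.
Start: joints at [1.127, 0.326, -0.193, 1.052, 0, 1.437], TCP at [0.168, 0.524, 0.231] pointing down, gripper open.
Joint ranges: [-2.65, 2.65], [-0.97, 1.79], [-1.3, 1.35], [-1.93, 2.1], [-1.47, 1.37], [-3.14, 3.14]. Speed limits (rad/s): [2.57, 2.57, 3.14, 3.14, 3.14, 3.14].

## Interface

Orientations are given as a rotation vector (axis times angle).
In Python, from cell import * gives the robot as it stands. Calls block until the motion is done:
- movep(position, orientation): joint-space move of the TCP to a pose.
- move_l(position, velocity=0.15, rot=None, until_force=None): straight line of the TCP; rot=None keeps the orientation; velocity is the mean speed in m/s. With until_force (N) it stops when the force on the tool has changed by that much, and returns True; else False.
- set_joints(angles): joint-space move.
- let_go() and grab(newtons=None): open the fingers fully, or close them until they stop; newtons is the grip in N (None keeps the last).
- sleep(seconds).
- ik(position, orientation): joint angles nearest the present ones, or None.
- get_state(): the state.
- grab_frame(name): name is "scene" or "top" or "wrist"; returns a dict with "img" (384x512x3 uint8, red, green, blue), "fx", "fy", "cx", "cy" (pixels), "k1" (the pictures are not rectified: a ray, as slopes to the right and down, at radius r is drawn at 1 + k1 r^2 times it, then the intrinsics apply), "cam_to_world" (4x4, takes a point from camera to world coordinates); the wrist camera has in their place "T_tool_cam" (4x4, takes a point from camera to tool coordinates, whose origin is the TCP and whose axes are the tool frame's). Camera axes: x right, y down, z forward; pixel columns grow to the right and rows downward; lengths in m; the calibration is good to about 2 mm. A picture is of the moment at which its call begins: read the wrist's pose just before it. There is no depth.
A pose or a line that the arm cannot do raises MotionError and nothing moves.
- sign_off(): hands the job in, once; it reports no verdict.
Trained networks look in the newest picture that a camera, given by its name, has taken for a name from the list of things; names that differ only in an ending like _2 or _b are one class to them, and where a whole thing is asked for, a point or a joint stands for the part that bears it (a point fixed in the world has none). Each returns a list of dicts, best first, with "score" (0 to 1); they miss things now and then, are a little off and sometimes report something else, mostly with a low value. They report only what shows in the picture. A call takes as long as a camera call. They do not tell look-alikes from the thing itself.
- spot_in(camera, name): "centre" ([column, row] in pixels, amid what is visible of it).
- silhouettes(camera, name): "mask" (384x512 bool, what is visible of it) and "centre" ([column, row] in pixels, amid what is visible of it).
- tip_of(camera, name): "centre" ([column, row] in pixels: a listed point, or the origin of a listed thing).
The state is a dict: "clock": time; "q": joint angles; "joint_velocities": joint speeds; "tau": joint torques, N m; "position": TCP position; "eef_rot": TCP orientation; "contact_force": force on the tool from outside, world axes, zero at the start; "wrist_torque": the same for the moment, N m; "finger_gap": opening from 0.0 (shut) to 1.0 (fully open).
Only numpy, scipy, OpenCV 4.12 (cv2) and the standard library are available. Lean on these libraries where they do the work, as an engineer would, in place of code of your own. Each camera call takes 0.05 s, during which the arm holds its last target.

## Working session

There is one attempt and no reset: what is moved stays moved. The work goes in short steps, each a Python script; the robot and the scene stay as the last script left them, time stands still between calls to the robot, and variables do not carry over. Pictures are saved under pics/ and viewed, and the job is handed in when it is done.

```bash
ls; mkdir -p pics; python3 - <<'E'
from cell import *
import cv2
for n in ["scene","top","wrist"]:
    f=grab_frame(n); cv2.imwrite(f"pics/{n}0.png",f["img"][:,:,::-1])
    print(n,f["fx"],f["cx"],f["cy"],f["k1"],f.get("cam_to_world",f.get("T_tool_cam")).__repr__())
    if n!="wrist":
        for t in ["spot","rack","stain_violet","stain_iodine","decolor","stain_red","dock","applicator","immersion_oil"]:
            print(t,[(d["centre"],round(d["score"],2)) for d in tip_of(n,t)])
s=get_state();print(s["clock"],s["position"],s["eef_rot"],s["contact_force"],s["finger_gap"])
E
```

```text
pics
scene 413.26444980796185 253.21343353497122 189.46789963928217 0.006740683413009907 array([[-0.67412064, -0.54163877,  0.50218404,  0.15444027],
       [-0.73854565,  0.50401757, -0.44779081,  0.40542321],
       [-0.01056871, -0.67275086, -0.73979361,  0.69161223],
       [ 0.        ,  0.        ,  0.        ,  1.        ]])
spot [([272.5, 240.7], 0.79)]
rack [([264.8, 165.4], 0.74)]
stain_violet [([299.8, 164.0], 0.8), ([272.2, 242.7], 0.16)]
stain_iodine [([274.0, 236.0], 0.74)]
decolor [([313.2, 220.0], 0.92), ([237.2, 163.5], 0.52)]
stain_red [([255.5, 167.5], 0.73)]
dock [([211.0, 214.5], 0.68)]
applicator [([212.5, 208.9], 0.95)]
immersion_oil [([170.6, 198.1], 0.84)]
top 445.63677315037137 260.7724959923248 197.83741237650918 -0.029168994518501443 array([[ 0.01849674, -0.99802838,  0.05997679,  0.55217392],
       [-0.99981708, -0.01875516, -0.00374845, -0.00587892],
       [ 0.00486593, -0.05989648, -0.99819273,  0.91479663],
       [ 0.        ,  0.        ,  0.        ,  1.        ]])
spot []
rack [([304.4, 175.9], 0.87)]
stain_violet [([326.4, 194.2], 0.6), ([276.9,
[... 170 characters left out ...]
dock [([209.2, 182.6], 0.81)]
applicator [([203.6, 179.9], 0.76)]
immersion_oil [([192.4, 135.1], 0.54), ([291.3, 165.6], 0.39)]
wrist 308.89582636730984 251.74833868927794 187.19410552084526 0.014666486582066865 array([[ 9.99999753e-01, -6.25676249e-04, -3.19408174e-04,
        -1.96842946e-04],
       [ 6.95754258e-04,  9.44928145e-01,  3.27277126e-01,
        -8.47663820e-02],
       [ 9.70482494e-05, -3.27277267e-01,  9.44928347e-01,
        -1.43140664e-01],
       [ 0.00000000e+00,  0.00000000e+00,  0.00000000e+00,
         1.00000000e+00]])
1.05 [0.16767986 0.52385186 0.23129742] [-2.53754773e+00 -1.85211943e+00 -1.08143720e-04] [ 0.62783234 -0.66503563 -0.31274868] 0.9987062559705714
```

View pics/scene0.png

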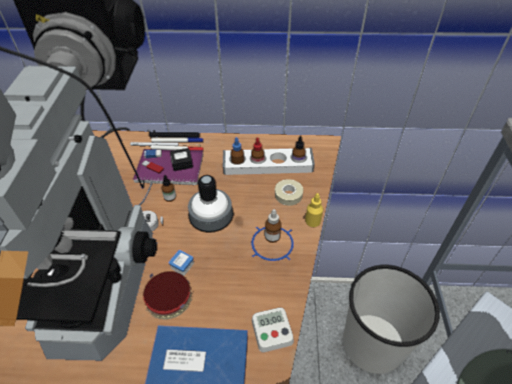

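View pics/top0.png

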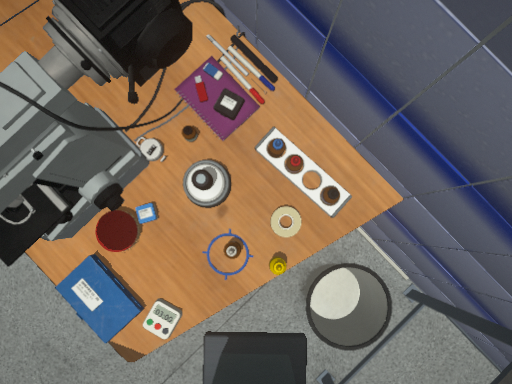

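```bash
cat > h.py <<'E'
import numpy as np,cv2
from scipy.spatial.transform import Rotation as R
def K(f): return np.array([[f["fx"],0,f["cx"]],[0,f["fy"],f["cy"]],[0,0,1.]])
def D(f): return np.array([f["k1"],0,0,0,0.])
def c2w(f,st=None):
    if "cam_to_world" in f: return np.array(f["cam_to_world"])
    T=np.eye(4);T[:3,:3]=R.from_rotvec(st["eef_rot"]).as_matrix();T[:3,3]=st["position"]
    return T@np.array(f["T_tool_cam"])
def ray(f,T,px):
    p=cv2.undistortPoints(np.array([[px]],float),K(f),D(f))[0,0]
    return T[:3,3],T[:3,:3]@np.array([p[0],p[1],1])
def at_z(f,T,px,z):
    o,d=ray(f,T,px); return o+d*(z-o[2])/d[2]
def proj(f,T,P):
    Ti=np.linalg.inv(T); P=np.atleast_2d(np.asarray(P,float))
    return cv2.projectPoints(P,cv2.Rodrigues(Ti[:3,:3])[0],Ti[:3,3],K(f),D(f))[0][:,0]
E
python3 - <<'E'
import cv2
a=cv2.imread('pics/scene0.png')[120:290,140:340];cv2.imwrite('pics/scene0c.png',cv2.resize(a,None,fx=3.5,fy=3.5,interpolation=3)[:600,:800])
a=cv2.imread('pics/top0.png')[110:290,160:360];cv2.imwrite('pics/top0c.png',cv2.resize(a,None,fx=3.3,fy=3.3,interpolation=3)[:600,:800])
E
```

```text
(no output)
```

View pics/scene0c.png

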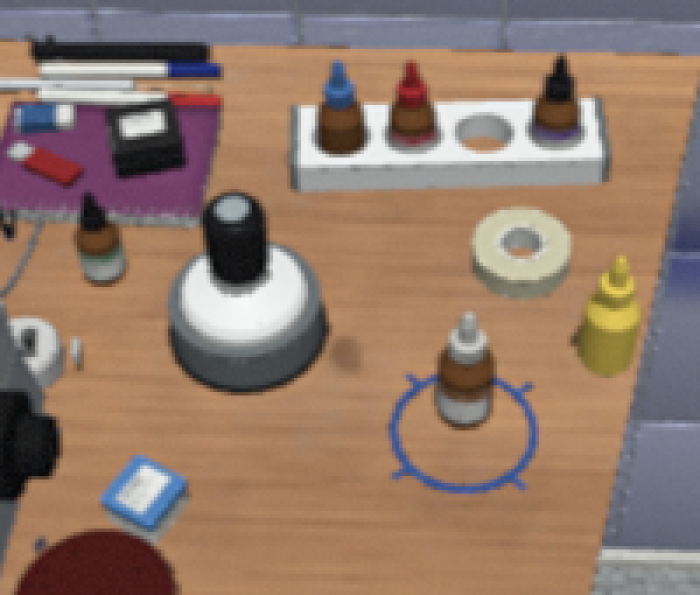

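View pics/top0c.png

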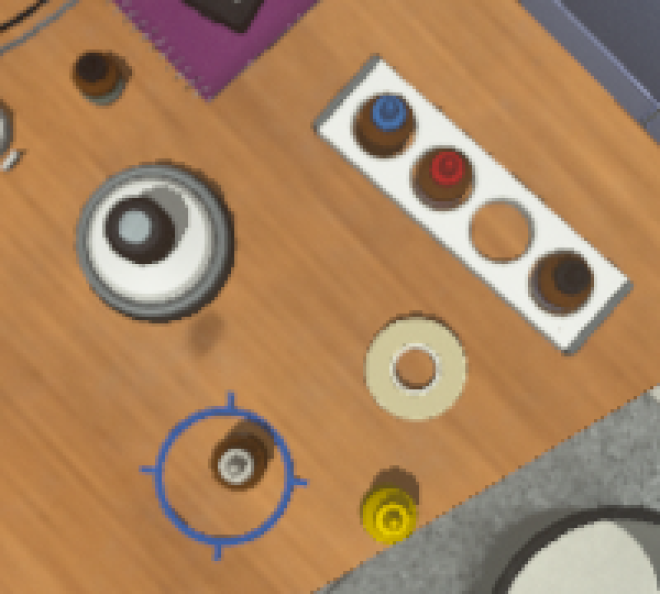

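The ring bears stain_iodine: white neck, scene (274,236), top (232,250). The yellow look-alike stands at scene (314,212), top (278,265), and I'll leave it alone. The free hole is at top (312,179), between red and black. Next I'll measure positions.

```bash
cat > m.py <<'E'
from cell import *
from h import *
from scipy.optimize import least_squares
def circ(P):
    r=least_squares(lambda v:np.hypot(P[:,0]-v[0],P[:,1]-v[1])-v[2],[*P.mean(0),.04],loss='soft_l1',f_scale=.002)
    return r.x
for n in ["top","scene"]:
    f=grab_frame(n);T=c2w(f);im=f["img"];hsv=cv2.cvtColor(im,cv2.COLOR_RGB2HSV)
    # ring
    m=cv2.inRange(hsv,(100,120,60),(130,255,255))
    c=(228,254) if n=="top" else (272,243)
    ys,xs=np.nonzero(m);k=np.hypot(xs-c[0],ys-c[1])<26
    P=np.array([at_z(f,T,(x,y),0)[:2] for x,y in zip(xs[k],ys[k])])
    print(n,"ring",circ(P),len(P))
    # rack top face
    m=cv2.inRange(hsv,(0,0,185),(180,40,255)); 
    c=(302,171) if n=="top" else (267,157)
    w=70
    k=np.zeros_like(m);k[c[1]-w:c[1]+w,c[0]-w:c[0]+w]=255;m&=k
    nn,l,st,ce=cv2.connectedComponentsWithStats(m)
    i=1+np.argmin([np.hypot(*(ce[j]-c))+(1000 if st[j][4]<150 else 0) for j in range(1,nn)]);print(st[i])
    cnt=cv2.findContours((l==i).astype(np.uint8),0,1)[0][0][:,0]
    P=np.array([at_z(f,T,p,.024)[:2] for p in cnt]).astype(np.float32)
    print("rack rect",cv2.minAreaRect(P*1000))
    for t in ["stain_violet","stain_iodine","decolor","stain_red","immersion_oil","applicator","dock"]:
        for d in silhouettes(n,t)[:2]: print(t,round(d["score"],2),d["centre"])
E
python3 m.py
python3 - <<'E'
# bottle nozzle tips / handle top by hand px (crop scale) triangulated
from cell import *
from h import *
f1=grab_frame("top");f2=grab_frame("scene");T1=c2w(f1);T2=c2w(f2)
pts={"iodine_tip":((236/3.3+160,466/3.3+110),(467/3.5+140,318/3.5+120)),
"handle_top":((133/3.3+160,227/3.3+110),(233/3.5+140,207/3.5+120)),
"hole":((502/3.3+160,231/3.3+110),(484/3.5+140,133/3.5+120)),
"blue":((389/3.3+160,108/3.3+110),(338/3.5+140,65/3.5+120)),
"black":((573/3.3+160,274/3.3+110),(561/3.5+140,60/3.5+120)),
"yellow":((393/3.3+160,518/3.3+110),(621/3.5+140,262/3.5+120)),
"oil":((94/3.3+160,66/3.3+110),(91/3.5+140,200/3.5+120)),
}
for k,(a,b) in pts.items():
    o1,d1=ray(f1,T1,a);o2,d2=ray(f2,T2,b)
    A=np.stack([d1,-d2],1);s=np.linalg.lstsq(A,o2-o1,rcond=None)[0]
    p,q=o1+s[0]*d1,o2+s[1]*d2; print(k,((p+q)/2).round(4),"gap",np.linalg.norm(p-q).round(4))
for z,a in ((.037,(204,183)),(.0335,(207.5,183.5))): print(at_z(f1,T1,a,z))
print(at_z(f1,T1,pts["hole"][0],.024))
E
```

```text
top ring [0.49120397 0.0563673  0.04063299] 173
[ 257  128   93   87 1579]
rack rect ((660.3920288085938, -92.41692352294922), (200.91357421875, 58.42844009399414), 49.11558151245117)
stain_violet 0.85 [328.3, 195.3]
stain_iodine 0.82 [231.8, 249.3]
decolor 0.75 [276.3, 149.5]
decolor 0.62 [276.0, 265.7]
stain_red 0.66 [329.1, 193.7]
stain_red 0.57 [291.4, 164.3]
immersion_oil 0.64 [186.6, 129.7]
applicator 0.86 [204.2, 182.0]
dock 0.56 [222.0, 187.3]
scene ring [0.49113013 0.05655121 0.04053737] 109
[225 148  87  20 725]
rack rect ((659.722900390625, -92.07037353515625), (201.162841796875, 58.954254150390625), 49.12217712402344)
stain_violet 0.57 [298.2, 151.7]
stain_iodine 0.72 [274.7, 225.9]
decolor 0.81 [238.4, 151.8]
decolor 0.77 [316.7, 214.4]
stain_red 0.72 [257.9, 154.1]
immersion_oil 0.85 [168.6, 188.5]
applicator 0.89 [209.5, 200.0]
dock 0.6 [209.8, 220.9]
iodine_tip [0.502  0.044  0.0803] gap 0.001
handle_top [0.6329 0.1012 0.1086] gap 0.001
hole [ 0.6441 -0.1121  0.02  ] gap 0.0003
blue [ 0.7067 -0.0394  0.0834] gap 0.0001
black [ 0.6129 -0.1459  0.0838] gap 0.002
yellow [ 0.4732 -0.0463  0.0808] gap 0.0026
oil [0.7336 0.1347 0.0611] gap 0.0031
[0.63218974 0.10359175 0.037     ]
[0.63164291 0.09705438 0.0335    ]
[ 0.64353682 -0.11172183  0.024     ]
```

```bash
cat >> h.py <<'E'
def down(deg):
    a=np.radians(deg);c,s=np.cos(a),np.sin(a)
    return R.from_matrix([[c,s,0],[s,-c,0],[0,0,-1]]).as_rotvec()
E
python3 - <<'E'
from cell import *
from h import *
for a in (-40.88,139.12):
    for p in ([.40,.05,.25],[.502,.044,.2],[.502,.044,.027],[.6441,-.1107,.2],[.6441,-.1107,.027]):
        q=ik(p,down(a)); print(a,None if q is None else np.round(q,2))
move_l([.13,.40,.29],velocity=.25)
a=-40.88
q=ik([.40,.05,.25],down(a)); q2=ik([.40,.05,.25],down(139.12))
if q is None or (q2 is not None and abs(q2[5]-get_state()["q"][5])<abs(q[5]-get_state()["q"][5])): a=139.12
print("use",a)
movep([.40,.05,.25],down(a)); 
movep([.48,.044,.22],down(a))
s=get_state();f=grab_frame("wrist");cv2.imwrite("pics/w1.png",f["img"][:,:,::-1])
T=c2w(f,s);print(s["clock"],s["position"],s["q"])
print("proj ring, tip, base",proj(f,T,[[.4912,.0565,0],[.502,.044,.087],[.502,.044,0]]))
for t in ["stain_iodine","spot"]: print(t,[(d["centre"],d["score"]) for d in tip_of("wrist",t)])
E
```

```text
-40.88 [-0.06  0.04 -0.5   1.03  0.    2.23]
-40.88 [-0.06  0.27 -0.36  0.94  0.    2.23]
-40.88 [-0.06  0.48 -0.56  0.53  0.    2.23]
-40.88 [-0.28  0.54  0.06  1.09  0.    2.  ]
-40.88 [-0.28  0.7  -0.14  0.74  0.    2.  ]
139.12 [-0.06  0.04 -0.5   1.03  0.   -0.92]
139.12 [-0.06  0.27 -0.36  0.94  0.   -0.92]
139.12 [-0.06  0.48 -0.56  0.53  0.   -0.92]
139.12 [-0.28  0.54  0.06  1.09  0.   -1.14]
139.12 [-0.28  0.7  -0.14  0.74  0.   -1.14]
use -40.88
4.7333 [0.47986393 0.04490428 0.21919977] [-6.00888244e-02  2.11647084e-01 -3.81074632e-01  9.80177520e-01
  1.32909595e-04  2.22232490e+00]
proj ring, tip, base [[253.18313573 140.80605802]
 [271.18783525 161.25651869]
 [267.00419915 142.83081385]]
stain_iodine [([265.7, 144.9], 0.59)]
spot []
```

View pics/w1.png

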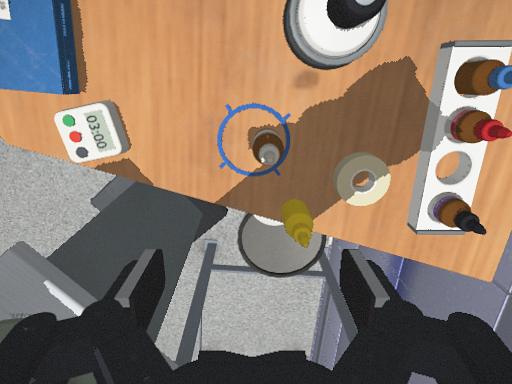

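```bash
python3 - <<'E'
import cv2
a=cv2.imread('pics/w1.png')[90:190,200:330]
cv2.imwrite('pics/w1c.png',cv2.resize(a,None,fx=6,fy=6,interpolation=3))
E
```

```text
(no output)
```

View pics/w1c.png

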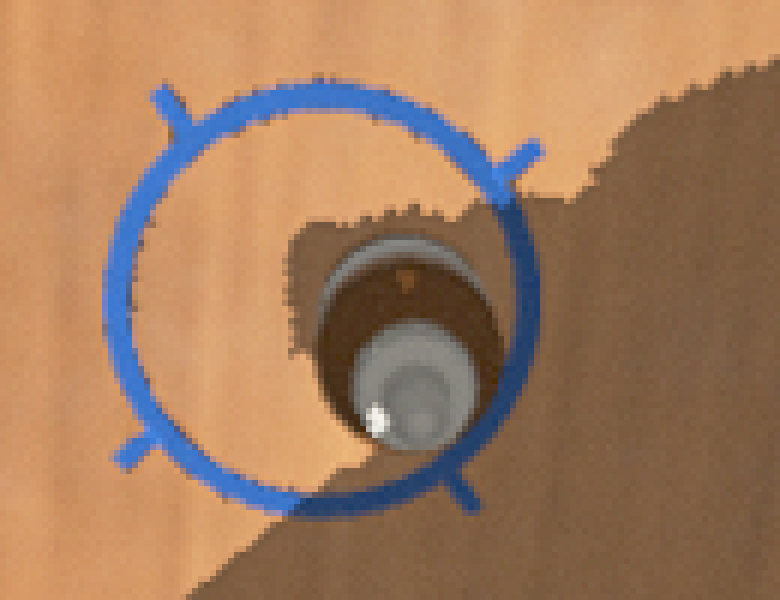

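The crop shows the ring centre at (253.8,139.8) and the nozzle at (270.5,160.8). Both are within 1 px of the projected estimates, so I'll grasp.

```bash
python3 - <<'E'
from cell import *
from h import *
r=down(-40.88)
movep([.502,.0438,.16],r)
print(move_l([.502,.0438,.028],velocity=.12,until_force=8))
grab(30); s=get_state();print(s["clock"],s["position"],s["finger_gap"],s["contact_force"])
move_l([.502,.0438,.15],velocity=.15)
s=get_state();print(s["clock"],s["position"],s["finger_gap"],s["contact_force"])
for n in ("wrist","scene","top"):
    f=grab_frame(n);cv2.imwrite(f"pics/{n}2.png",f["img"][:,:,::-1])
E
```

```text
False
7.0333 [0.50213652 0.04386171 0.02832816] 0.36936740362987697 [-1.15002421  0.18903582  4.31926735]
8.0 [0.50125147 0.04381229 0.14912138] 0.36733883287356034 [-0.40200948 -0.45805214 -0.04181997]
```

View pics/wrist2.png

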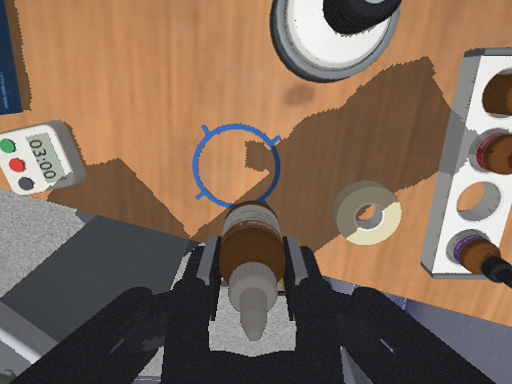

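View pics/scene2.png

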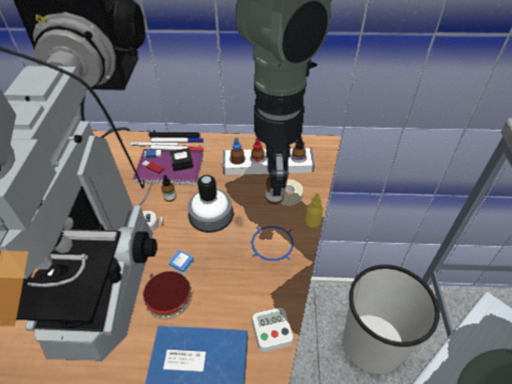

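```bash
python3 - <<'E'
from cell import *
from h import *
f=grab_frame("wrist");T=np.array(f["T_tool_cam"])
for y in (-.004,0,.004): print(y,proj(f,T,[[0,y,-.0587],[0,y,-.0287]]).round(1).tolist())
im=cv2.imread('pics/wrist2.png')
cv2.imwrite('pics/wrist2c.png',cv2.resize(im[190:350,190:320],None,fx=3.7,fy=3.7,interpolation=3))
# base circle outline (r=16.5mm) near edge
t=np.linspace(0,2*np.pi,60)
for y in (-.004,0,.004):
    p=proj(f,T,np.c_[.0165*np.cos(t),y+.0165*np.sin(t),np.full(60,.0283)]);print(y,"base top row",p[:,1].min().round(1),"cols",p[:,0].min().round(1),p[:,0].max().round(1))
E
```

```text
-0.004 [[252.0, 328.1], [252.0, 275.6]]
0 [[252.0, 337.3], [252.0, 283.3]]
0.004 [[252.0, 346.3], [252.0, 291.0]]
-0.004 base top row 194.2 cols 224.9 279.1
0 base top row 200.5 cols 225.1 278.9
0.004 base top row 206.7 cols 225.3 278.7
```

View pics/wrist2c.png

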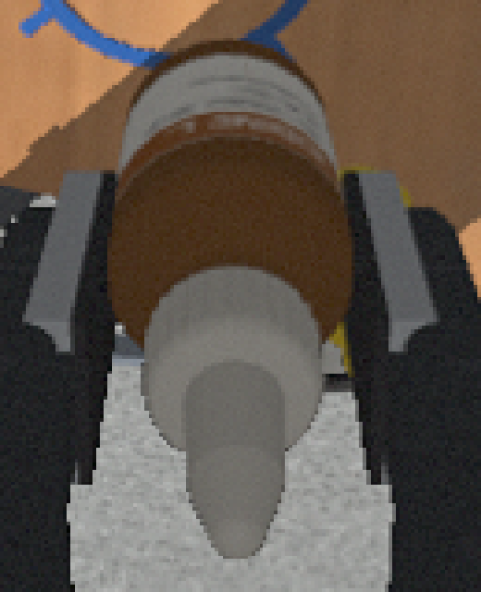

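```bash
python3 - <<'E'
from cell import *
from h import *
s=get_state();f=grab_frame("wrist");T=c2w(f,s)
print(at_z(f,T,(479,201),.024))
r=down(-40.88)
move_l([.502,.0438,.17],velocity=.2)
movep([.6441-.06,-.1107+.02,.17],r)
s=get_state();f=grab_frame("wrist");T=c2w(f,s);cv2.imwrite("pics/w3.png",f["img"][:,:,::-1])
c=np.array([.6441,-.1107,.024]);u=np.array([.6545,.756,0]);t=np.linspace(0,6.283,73)
v=np.array([-.756,.6545,0])
im=f["img"][:,:,::-1].copy()
for k in (0,): 
    P=c+.02*(np.cos(t)[:,None]*u+np.sin(t)[:,None]*v)
    for p in proj(f,T,P): cv2.circle(im,tuple(np.round(p).astype(int)),0,(0,255,0),-1)
cv2.imwrite("pics/w3o.png",cv2.resize(im,None,fx=1.5,fy=1.5)[:600,:800])
print(s["clock"],s["position"],proj(f,T,[c]))
E
```

```text
[ 0.64524532 -0.11040031  0.024     ]
9.175 [ 0.58342007 -0.09101548  0.16881488] [[314.66384475 146.50880624]]
```

View pics/w3o.png

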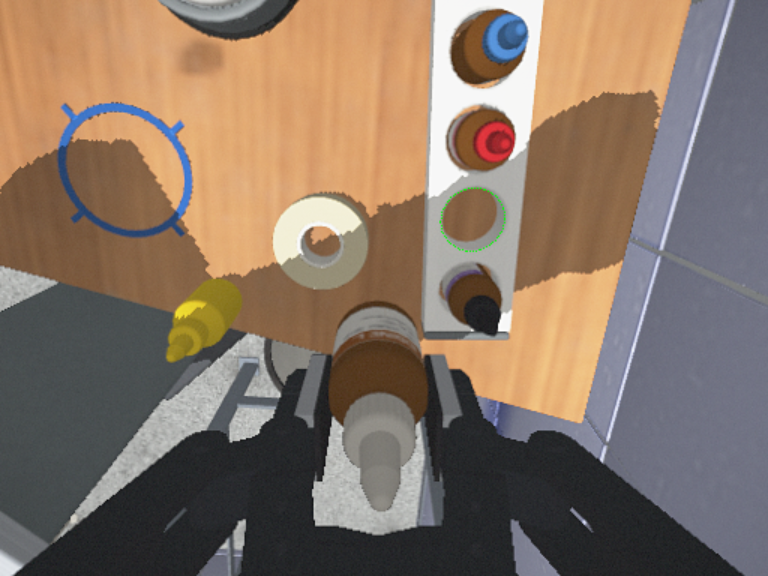

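The green circle (predicted hole, full-frame pixel (315,146)) lies on the hole rim. Lowering the bottle in.

```bash
python3 - <<'E'
from cell import *
from h import *
r=down(-40.88)
movep([.6444,-.1107,.16],r)
move_l([.6444,-.1107,.06],velocity=.15)
sleep(.2);s=get_state();print(s["clock"],s["position"],s["contact_force"])
print(move_l([.6444,-.1107,.0275],velocity=.06,until_force=8))
s=get_state();print(s["clock"],s["position"],s["contact_force"],s["finger_gap"])
E
```

```text
10.6083 [ 0.64523448 -0.11091622  0.06131324] [ 0.19147104  0.0094789  -0.22599835]
True
11.1333 [ 0.64322209 -0.11020152  0.02799252] [-1.18215536  0.5147972   6.83211771] 0.36820649960374524
```

```bash
python3 - <<'E'
from cell import *
from h import *
let_go()
move_l([.6444,-.1107,.17],velocity=.2)
movep([.58,-.06,.22],down(-40.88))
s=get_state();f=grab_frame("wrist");T=c2w(f,s)
c=np.array([.6444,-.1107,0]);t=np.linspace(0,6.283,73)
im=f["img"][:,:,::-1].copy()
P=c+np.c_[.0165*np.cos(t),.0165*np.sin(t),0*t]+[0,0,.057]
for p in proj(f,T,P): cv2.circle(im,tuple(np.round(p).astype(int)),0,(0,255,0),-1)
p=proj(f,T,[c+[0,0,.087]])[0]; print(p); cv2.circle(im,tuple(np.round(p).astype(int)),1,(0,255,255),-1)
x,y=np.clip(p.astype(int),100,[410,280])
cv2.imwrite("pics/w4o.png",cv2.resize(im[y-100:y+100,x-100:x+100],None,fx=3,fy=3,interpolation=2))
print(s["clock"],s["position"])
f=grab_frame("scene");cv2.imwrite("pics/s4.png",f["img"][:,:,::-1])
f=grab_frame("top");cv2.imwrite("pics/t4.png",f["img"][:,:,::-1])
E
```

```text
[341.32956309 171.70039107]
13.0333 [ 0.57935185 -0.05948229  0.21942724]
```

View pics/w4o.png

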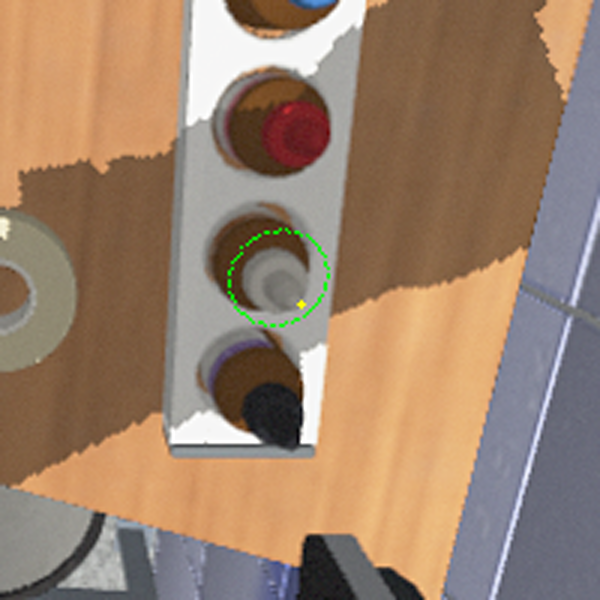

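View pics/s4.png

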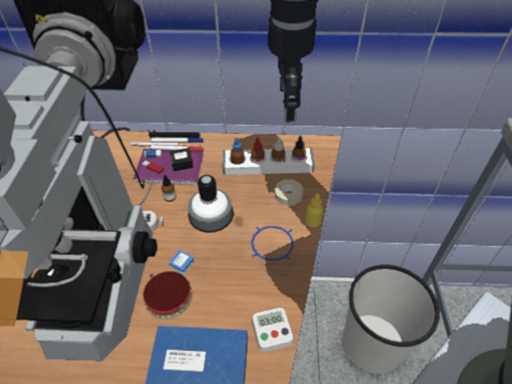

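```bash
python3 - <<'E'
from cell import *
from h import *
s=get_state();f=grab_frame("wrist");T=c2w(f,s)
c=np.array([.6444,-.1107,0]);t=np.linspace(0,6.283,73)
im=f["img"][:,:,::-1].copy()
u=np.array([.6545,.756,0])
for k,dz in ((0,.087),(.048,.087),(-.048,.087)):
    p=proj(f,T,[c+u*k+[0,0,dz]])[0]; print(p); cv2.circle(im,tuple(np.round(p).astype(int)),1,(0,255,255),-1)
x,y=241+100,172
A=cv2.resize(im[y-90:y+60,x-70:x+70],None,fx=2.6,fy=2.6,interpolation=2)
g=cv2.imread("pics/s4.png")[125:180,215:320];B=cv2.resize(g,None,fx=3.7,fy=3.7,interpolation=2)
g=cv2.imread("pics/t4.png")[120:220,250:355];C=cv2.resize(g,None,fx=3.7,fy=3.7,interpolation=2)[:390-0]
o=np.zeros((600,800,3),np.uint8);o[:A.shape[0],:A.shape[1]]=A;o[A.shape[0]:A.shape[0]+B.shape[0],:B.shape[1]]=B[:210]
o[:C.shape[0],405:405+C.shape[1]]=C[:,:395]
cv2.imwrite("pics/c5.png",o)
print(s["clock"],s["position"])
E
```

```text
[340.70299305 171.51858575]
[345.93022428 118.57067577]
[336.09354043 218.85772569]
13.1833 [ 0.57994624 -0.06039404  0.21847094]
```

View pics/c5.png

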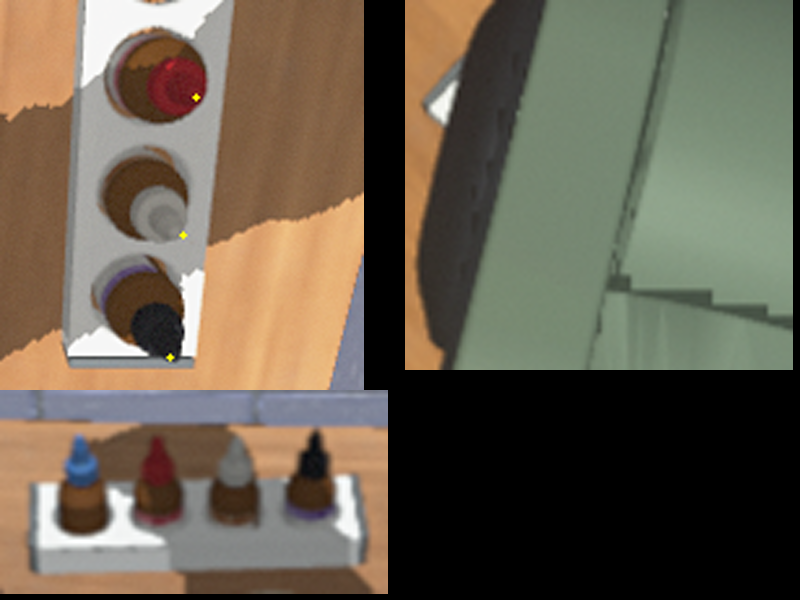

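All four nozzles stand level in the rack, with the white one between red and black. Next is the applicator; I'll turn the wrist camera to the base side to keep clear of the cable.

```bash
python3 - <<'E'
from cell import *
from h import *
movep([.57,.10,.26],down(90)); sleep(.3)
s=get_state();f=grab_frame("wrist");T=c2w(f,s);cv2.imwrite("pics/w6.png",f["img"][:,:,::-1])
print(s["clock"],s["position"])
im=f["img"][:,:,::-1].copy();t=np.linspace(0,6.283,90)
c=np.array([.6329,.1012,0])
for r_,z in ((.018,.107),(.038,.028),(.046,.0335),(.018,.06)):
    for p in proj(f,T,c+np.c_[r_*np.cos(t),r_*np.sin(t),0*t+z]): cv2.circle(im,tuple(np.round(p).astype(int)),0,(0,255,0),-1)
cv2.imwrite("pics/w6o.png",cv2.resize(im,None,fx=1.5,fy=1.5)[:600,:800])
E
```

```text
15.2833 [0.57001881 0.09981949 0.25997247]
```

View pics/w6o.png

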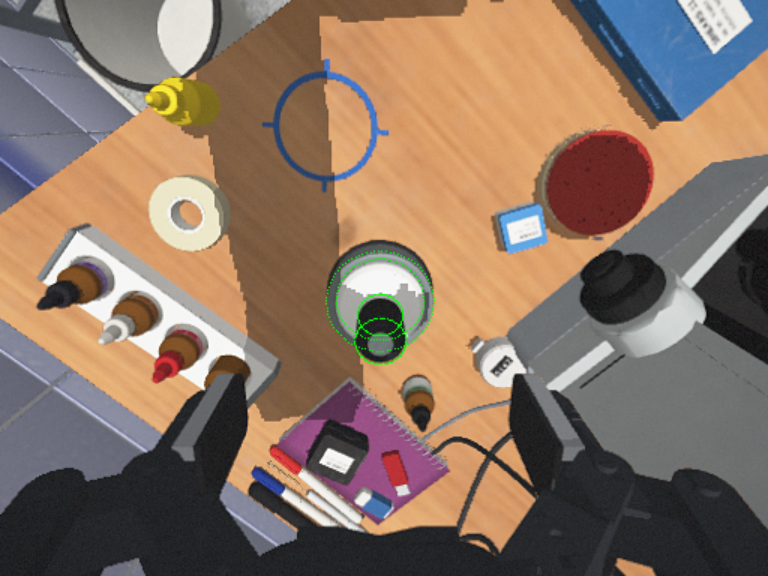

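```bash
python3 - <<'E'
import cv2
a=cv2.imread('pics/w6.png')[150:250,205:305];b=cv2.imread('pics/w6o.png')[225:375,307:457]
import numpy as np
cv2.imwrite('pics/w6c.png',np.hstack([cv2.resize(a,(400,400),interpolation=2),cv2.resize(b,(400,400),interpolation=0)]))
E
```

```text
(no output)
```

View pics/w6c.png

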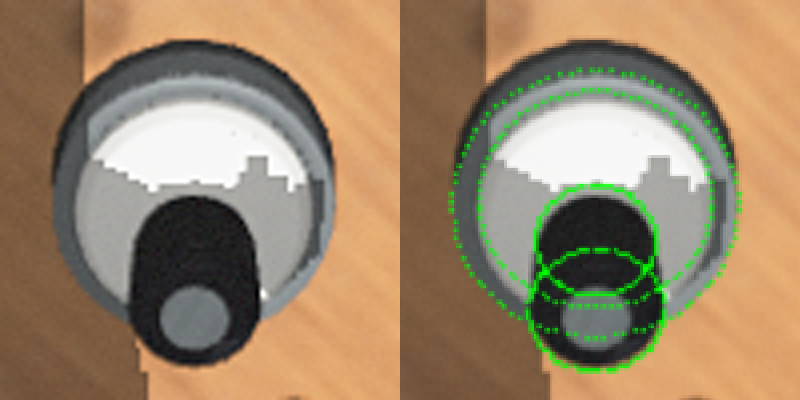

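```bash
python3 - <<'E'
from cell import *
from h import *
r=down(90);X,Y=.6325,.1010
movep([X,Y,.17],r)
print(move_l([X,Y,.062],velocity=.1,until_force=8)); sleep(.2)
grab(60); sleep(.2)
s=get_state();print(s["clock"],s["position"],s["eef_rot"],s["finger_gap"],s["contact_force"])
move_l([X,Y,.132],velocity=.1); sleep(.2)
s=get_state();print(s["clock"],s["position"],s["eef_rot"],s["finger_gap"],s["contact_force"])
for n in ("wrist","scene","top"):
    f=grab_frame(n);cv2.imwrite(f"pics/{n}7.png",f["img"][:,:,::-1])
E
```

```text
False
18.0 [0.63262848 0.10110469 0.0622098 ] [2.22123397e+00 2.22144192e+00 5.26707433e-04] 0.4040613970940427 [0.27684524 0.91872816 2.57143766]
19.05 [0.63191832 0.10098534 0.13108724] [-2.22070435e+00 -2.22064016e+00  1.81197929e-03] 0.40717396387104476 [-0.14595694 -0.15920094 -2.21961788]
```

View pics/wrist7.png

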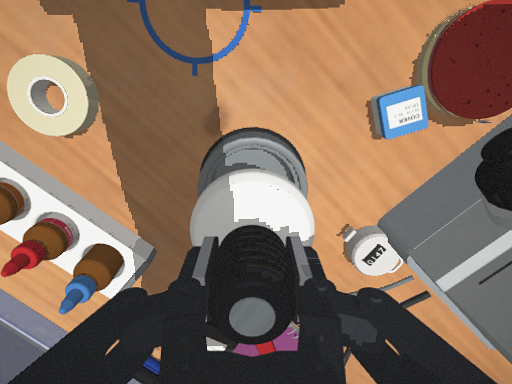

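View pics/scene7.png

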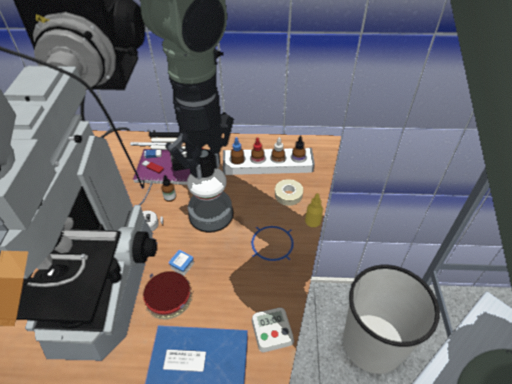

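```bash
python3 - <<'E'
from cell import *
from h import *
f=grab_frame("wrist");T=np.array(f["T_tool_cam"]);im=cv2.imread("pics/wrist7.png")
t=np.linspace(0,6.283,120)
o=.0522 # tool z of origin
def ring(r,z,col,y=0):
    for p in proj(f,T,np.c_[r*np.cos(t),y+r*np.sin(t),0*t+o-z]): 
        cv2.circle(im,tuple(np.round(p*1).astype(int)),0,col,-1)
ring(.018,.097,(0,255,0));ring(.038,.018,(0,255,0));ring(.038,.030,(0,255,255))
cv2.imwrite("pics/w7o.png",cv2.resize(im[150:350,150:350],None,fx=3,fy=3,interpolation=0))
E
```

```text
(no output)
```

View pics/w7o.png

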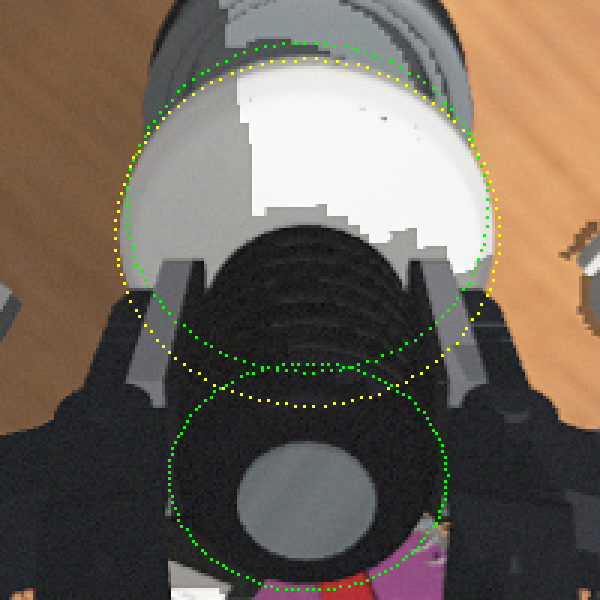

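The applicator is held. The bell overlay differs by a few pixels, which could mean a slight tilt. I'll check that without relying on calibration: hover over the ring and view it from the scene camera at two yaws 180° apart.

```bash
python3 - <<'E'
from cell import *
from h import *
move_l([.4912,.0565,.132],velocity=.15)
ims=[]
for a in (137.6,-42.4):
    movep([.4912,.0565,.132],down(a)); sleep(.3)
    s=get_state();f=grab_frame("scene");cv2.imwrite(f"pics/s8_{a}.png",f["img"][:,:,::-1])
    d=silhouettes("scene","applicator"); print(a,s["clock"],s["position"],[(x["score"],x["centre"],x["mask"].sum()) for x in d][:2])
    if d: np.save(f"m{a}.npy",d[0]["mask"])
    ims.append(cv2.resize(f["img"][140:260,230:320,::-1],None,fx=4.4,fy=4.4,interpolation=2))
    z=R.from_rotvec(s["eef_rot"]).as_matrix()[:,2];print("tool z",z.round(4))
cv2.imwrite("pics/s8.png",np.hstack(ims))
E
```

```text
137.6 21.5 [0.49121948 0.05652674 0.13201181] [(0.75, [272.2, 214.1], np.int64(978)), (0.18, [300.2, 155.8], np.int64(198))]
tool z [ 0.  0. -1.]
-42.4 24.55 [0.49120607 0.05649054 0.13200519] [(0.69, [276.0, 213.5], np.int64(927))]
tool z [ 0. -0. -1.]
```

View pics/s8.png

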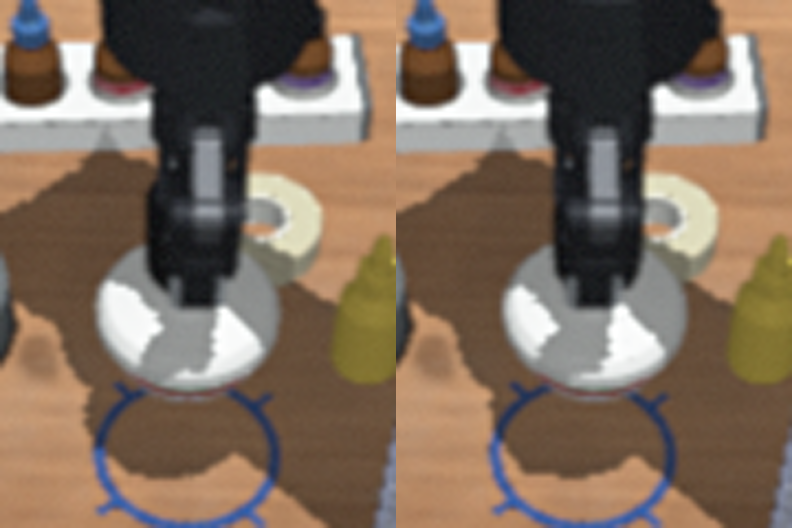

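```bash
python3 - <<'E'
from cell import *
from h import *
move_l([.45,.09,.25],velocity=.25)
f=grab_frame("scene");T=c2w(f)
o,d=ray(f,T,(255,150));d/=np.linalg.norm(d);p=o+d*.40;print("target",p)
r=down(137.6)
q=ik(p+[0,0,-.0],r);print(q)
if q is not None:
    movep(p,r); sleep(.3)
    s=get_state();f=grab_frame("scene");cv2.imwrite("pics/s9.png",f["img"][:,:,::-1]);print(s["clock"],s["position"])
    g=grab_frame("wrist");cv2.imwrite("pics/w9.png",g["img"][:,:,::-1])
    np.save("s9p.npy",s["position"])
E
```

```text
target [0.37383799 0.20668302 0.42260112]
[ 3.31880848e-01  3.39930060e-02 -7.09669699e-02  1.46583635e+00
 -4.44089210e-16 -4.98895876e-01]
28.0833 [0.37383694 0.20662311 0.4225367 ]
```

View pics/s9.png

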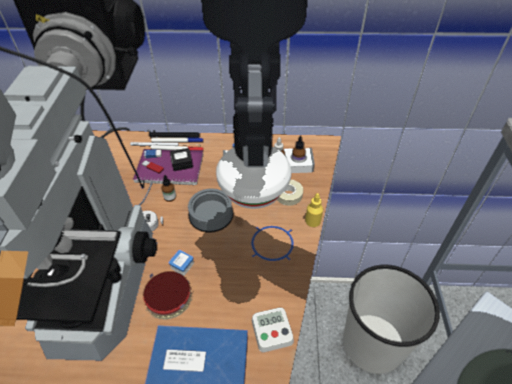

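```bash
python3 - <<'E'
from cell import *
from h import *
f=grab_frame("scene");T=c2w(f);img=cv2.imread("pics/s9.png")
tcp=np.load("s9p.npy");Rt=R.from_rotvec(down(137.6)).as_matrix()
t=np.linspace(0,6.283,200)
out=[]
for y0,th in ((0,0),(.0005,.04)):
    im=cv2.resize(img[90:230,200:310],None,fx=3.6,fy=3.6,interpolation=2)
    Rx=R.from_rotvec([th,0,0]).as_matrix()
    for r_,z in ((.038,.018),(.038,.028),(.0315,.004),(.030,.0),(.018,.05),(.018,.074)):
        P=np.c_[r_*np.cos(t),r_*np.sin(t),0*t+.0710-z-.019]  # relative to grasp pt
        P=(Rx@P.T).T+[0,y0,-.019+.019]
        # pivot at grasp height ~ tool z -.02
        W=(Rt@P.T).T+tcp
        for p in proj(f,T,W):
            q=((p-[200,90]+.5)*3.6).astype(int); cv2.circle(im,tuple(q),0,(0,200,0) if z>.018 else (0,0,255),-1)
    out.append(im)
cv2.imwrite("pics/s9o.png",np.hstack(out))
E
```

```text
(no output)
```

View pics/s9o.png

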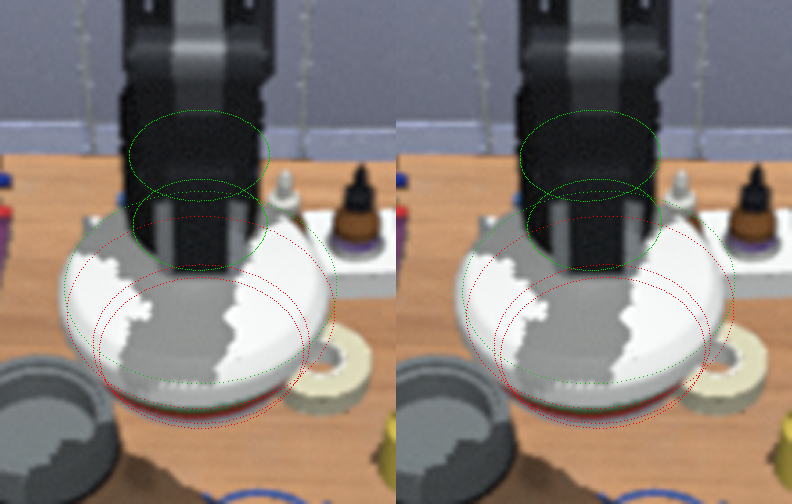

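```bash
python3 - <<'E'
import cv2,numpy as np
img=cv2.imread("pics/s9.png")
c=img[105:170,225:285];c=np.clip(c.astype(float)*2.2+20,0,255).astype(np.uint8)
cv2.imwrite("pics/s9h.png",cv2.resize(c,None,fx=9,fy=9,interpolation=0))
E
```

```text
(no output)
```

View pics/s9h.png

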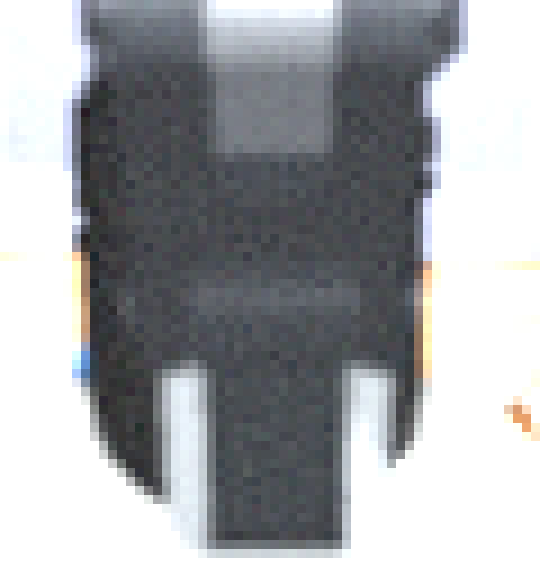

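The close view resolves it. The handle (col 253.3) and bell (col 253.9) sit equally about 2 mm off the finger centre line (255.2), and the wrist view of the handle cap agrees at +2.5 mm. So tilt is about 0 and there is a +2.1 mm offset along tool y. I'll correct for that and press.

```bash
python3 - <<'E'
from cell import *
from h import *
r=down(137.6); X,Y=.4912-.0014,.0565-.00155
movep([X,Y,.15],r)
move_l([X,Y,.062],velocity=.1); sleep(.3)
s=get_state();print(s["clock"],s["position"],s["contact_force"])
F0=s["contact_force"][2]
for z in (.0535,.0515,.0495,.0475):
    hit=move_l([X,Y,z],velocity=.03,until_force=7); sleep(.15)
    s=get_state();print(round(s["clock"],2),z,hit,s["position"].round(4) if hasattr(s["position"],'round') else s["position"],np.subtract(s["contact_force"][2],F0))
    if hit: break
for n in ("scene","wrist"):
    f=grab_frame(n);cv2.imwrite(f"pics/{n}10.png",f["img"][:,:,::-1])
g=cv2.imread("pics/scene10.png")[150:280,210:340];cv2.imwrite("pics/scene10c.png",cv2.resize(g,None,fx=4.6,fy=4.6,interpolation=2))
E
```

```text
30.825 [0.49010796 0.05492383 0.06239286] [-0.77568205 -0.29366032 -2.35393256]
31.41 0.0535 False [0.4899 0.055  0.0535] 0.37514338808533343
31.81 0.0515 False [0.4903 0.055  0.0518] 4.180478387229241
32.21 0.0495 False [0.4902 0.0549 0.0497] 4.6633425384478775
32.61 0.0475 False [0.4902 0.0549 0.0476] 6.112395953018332
```

View pics/scene10c.png

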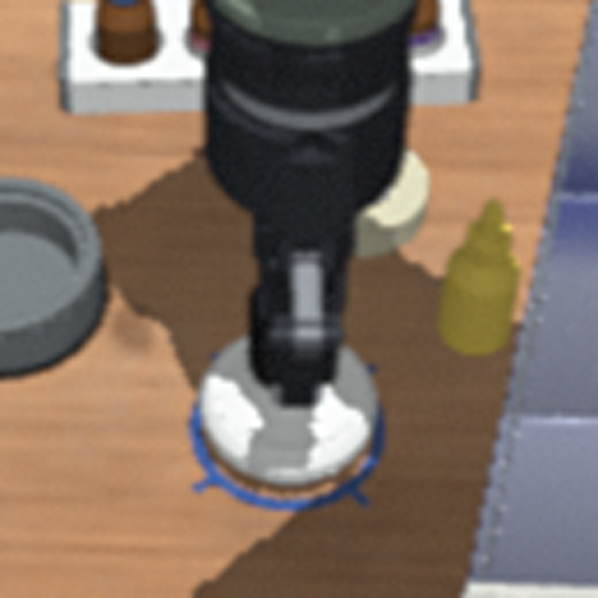

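View pics/wrist10.png

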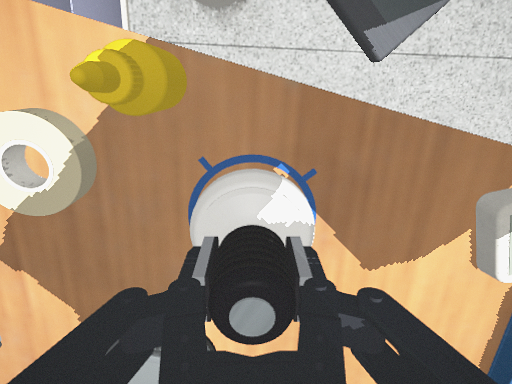

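```bash
python3 - <<'E'
from cell import *
from h import *
X,Y=.4912-.0014,.0565-.00155
print(move_l([X,Y,.0466],velocity=.02,until_force=5)); sleep(.3)
F=[];t=np.linspace(0,6.283,150)
for i in range(8):
    sleep(.05); s=get_state();F.append(s["contact_force"])
print(s["clock"],s["position"],s["finger_gap"],np.mean(F,0),np.std(F,0),s["joint_velocities"])
o=[]
for n,(y,x) in (("scene",(190,230)),("wrist",(140,160))):
    s=get_state();f=grab_frame(n);T=c2w(f,s);cv2.imwrite(f"pics/{n}11.png",f["img"][:,:,::-1])
    w=(90,90) if n=="scene" else (190,190);k=4.4 if n=="scene" else 396/190
    im=cv2.resize(f["img"][y:y+w[0],x:x+w[1],::-1],(396,396),interpolation=2); im0=im.copy()
    for r_,z,col in ((.043,0,(0,255,0)),(.038,.018-.0056+.006,(0,255,255))):
        for p in proj(f,T,np.array([.4912,.0565,0])+np.c_[r_*np.cos(t),r_*np.sin(t),0*t+z]):
            cv2.circle(im,tuple(((p-[x,y]+.5)*k).astype(int)),0,col,-1)
    o+=[im]
    if n=="scene": z=im0
cv2.imwrite("pics/c11.png",np.hstack(o));cv2.imwrite("pics/c11z.png",cv2.resize(cv2.imread("pics/scene11.png")[215:265,245:300],None,fx=11,fy=11,interpolation=2))
E
```

```text
False
33.6583 [0.4899553  0.05492187 0.04664632] 0.40517594200867246 [3.19815306 0.41839218 3.57722529] [0.47387378 0.71547295 0.46958628] [ 9.27313345e-05 -1.57625864e-03 -1.69335477e-04  2.57312854e-03
 -3.32905794e-05  3.85443248e-04]
```

View pics/c11.png

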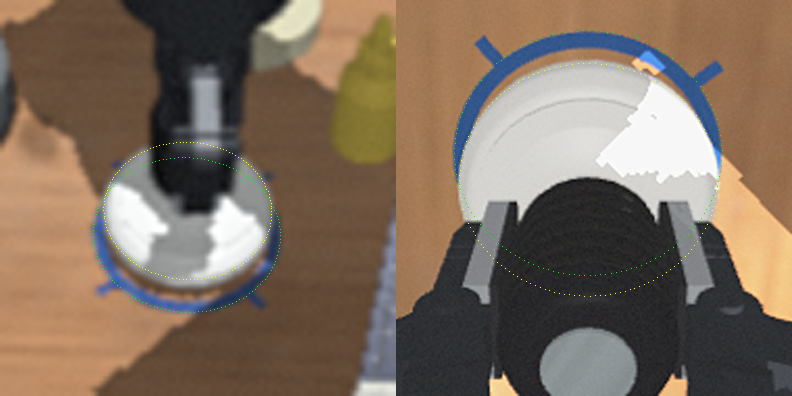

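View pics/c11z.png

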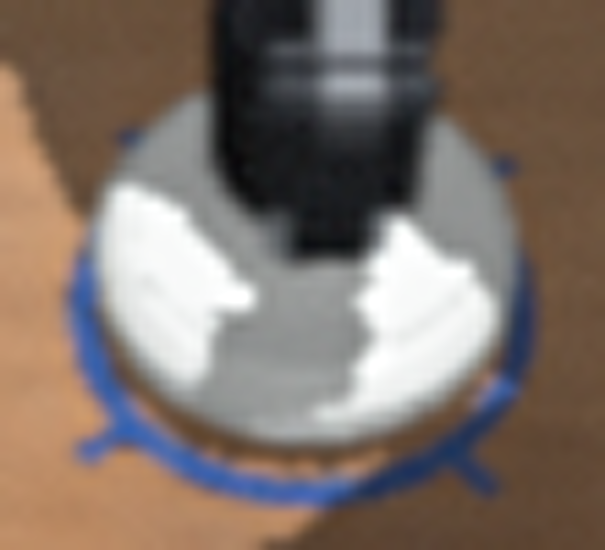

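View pics/scene11.png

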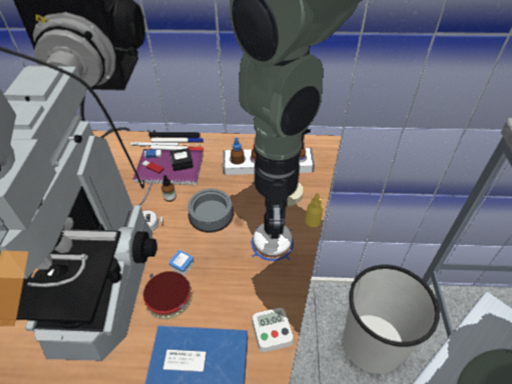

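```bash
python3 - <<'E'
from cell import *
from h import *
move_l([.4912-.0014,.0565-.00155,.0471],velocity=.02); sleep(.4)
F=[];P=[]
for i in range(15):
    sleep(.05); s=get_state();F.append(s["contact_force"]);P.append(s["position"])
print(s["clock"],np.mean(P,0),np.ptp(P,0),s["finger_gap"],np.mean(F,0))
f=grab_frame("top");cv2.imwrite("pics/t12.png",f["img"][:,:,::-1])
sign_off()
E
```

```text
35.1583 [0.48974986 0.05493917 0.0470851 ] [7.02583622e-05 4.57512359e-05 2.66070236e-05] 0.40887280035050333 [ 2.77635139 -0.21302572  3.49570998]
the job is handed in; nothing more can be done
```

View pics/t12.png

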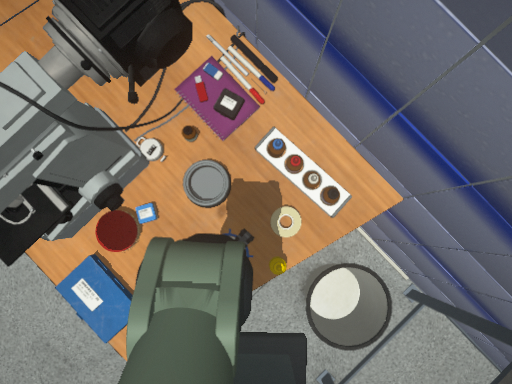

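I handed the job in at about 35 s with the applicator still held and pressed on the ring; no verdict came back.

**What I did:** I put stain_iodine (white neck) from the ring into the free rack hole between the red and black bottles. I then lifted the applicator straight out of its dock, and pressed its plate on the desk in the middle of the ring.

**Last checks:**
- **Bottles:** the last top picture shows all four upright in the rack. The yellow look-alike and the immersion oil were not moved.
- **Centring and stillness:** overlays put the plate within about 2 mm of the ring's centre, and the arm moved less than 0.1 mm over the last 0.75 s.
- **Upright:** an early wrist overlay suggested a slight tilt of the applicator. A closer look showed about 0 to 0.01 rad and a 2 mm offset in the grip, which I corrected before pressing.

**What disagreed or wasn't confirmed:**
- **Spring compression:** arm height gives about 5 mm. The noisy wrist force (about 5.5 to 5.9 N) gives about 7 to 7.5 mm. Both are within 3 to 9 mm, on the green band.
- **Green band not seen:** I could not make out the band itself in the pictures.
- **Sideways force:** about 3 N remained at the wrist, probably friction under the plate.

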